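Clamp up the brush stand

TASK

Glue up the brush stand: stand its arched back and its drilled block upright on the gluing board between the clamp's jaws, broad face to broad face, their ends in line and centred on the jaw pads. Then squeeze the clamp's trigger again and again until the jaws grip both parts firmly, and let go. Draw the jaw up with the trigger only, never by pushing it, and leave everything else where it is.

Things in the scene. Friction and masses are not known exactly. Their poses are not given: they have to be found in the camera images.
- clamp: Black one-hand bar clamp lying on its side, fixed to a plywood board; 'clamp frame' (mm) below. Origin: table level, under the bar's centre line, in the plane of the housing jaw's pad; z up. +y: along the bar from moving jaw to housing. +x: the side where both jaws stick out; grip and trigger stick out to -x. Housing: x -27 to 35, y 12 to 74, z to 63; its jaw arm reaches x 86, y 8 to 38.
- board_top (a point): Middle of the top of the plywood gluing board, 18 mm above the table, under the whole clamp: 235 x 300 mm, clamp frame x -130 to 105, y -150 to 150. The parts stand on it between the jaws, where it is bare: the bar's edge is at x = 10 and the middle of the pads at x = 68 mm.
- fixed_pad (a point): Centre of the face of the housing jaw's rubber pad, which does not move: clamp frame (68, 0, 46) mm; 34 mm (x) by 40 mm (z), facing -y. Axes as the clamp's.
- bar: Steel bar 20 x 7 mm (x by z), 215 mm long, 46 mm above the table, its top toothed, carrying the moving jaw on its -y end; slides along the clamp's y. Origin on its centre line, at clamp y = 0 with the jaws widest (110 mm); its y grows as they close (opening = 110 mm - y; at the start 76 to 92). A full squeeze draws it 4 to 8 mm; a brake holds it (30 N) wherever it is left.
- moving_pad (a point): Centre of the face of the moving jaw's pad (34 by 40 mm, facing +y) when not squashed; at x = 68, z = 46 mm; travels with the bar. The pad is soft rubber: gives 1 mm per 12 N, at most 5 mm. The moving jaw behind it spans clamp x -18 to 86 and is 38 mm deep in y from this face. Axes as the clamp's.
- trigger (a joint): Trigger's angle, rad: 0 let go (a spring returns it, 2.5 to 4 N), 0.25 squeezed home. Lever in front (-y) of the pistol grip, 10 mm thick in y, clamp frame x -109 to -25, z 35 to 57. Pinched against the grip at the finger place it takes about 10 N to draw the free bar up. Pinched with 16 to 22 N, it stops short of home (under 0.215) once the jaws grip; after two such squeezes the grip is firm.
- trigger_pin (a point): Upright pin about which the trigger turns: clamp frame x = 26, y = 30 mm, z = 46.
- trigger_front (a point): Finger place: middle of the trigger's front face, clamp frame (-75, 6, 46) mm when let go, (-78, 32, 46) squeezed home. Over trigger and grip it is 60 mm in y when let go, 35 mm squeezed home. Moves with the trigger.
- grip_back (a point): Middle of the back face of the fixed pistol grip, opposite the finger place: clamp frame (-75, 66, 46) mm. Grip: 20 mm thick (y 46 to 66), x -133 to -19, z 33 to 59 mm.
- drilled_block: Part of the brush stand: pine block with three 9 mm brush holes in a row in its top; 56 mm long (x), 36 mm thick (y), 50 mm high (z), about 55 g. Stands on the table. Origin: centre of its underside.
- arched_back: Part of the brush stand: pine back with a round arched top; 56 mm long (x), 22 mm thick (y), 76 mm high at the middle (straight sides up to 48 mm, then a half-round of 28 mm radius), about 55 g. Stands on its flat foot on the table. Origin: centre of its underside.
- offcut: Bystander, to be left alone: plain rectangular pine offcut, no holes, 64 x 30 x 36 mm high; origin centre of its underside.
- glue_bottle: Bystander, to be left alone: white glue bottle with a pointed cap, 48 mm across, 126 mm high; origin centre of its underside.
- pine_cone_a: Bystander, to be left alone: pine cone, 40 mm across, 41 mm high, standing on the gluing board's far rear corner; origin centre of its underside.
- pine_cone_b: Bystander, to be left alone: pine cone, 46 mm across, 47 mm high; origin centre of its underside.
- pine_cone_c: Bystander, to be left alone: pine cone, 36 mm across, 37 mm high; origin centre of its underside.
- paper_cup: Bystander, to be left alone: empty paper cup, 74 mm across the rim, 80 mm high; origin centre of its underside.
Things that resemble listed ones, but are neither listed nor needed, are in the scene too. Leave any pink look-alike of the arched_back alone.

How it is judged:
On the way, in this order (a step that is already met when the one before it is completed fails the run):
1. both parts stand upright on the gluing board between the jaws (x of drilled_block in the frame of clamp between 0.05 and 0.086 m and y of drilled_block in the frame of clamp between -0.105 and 0 m and height (world z) of drilled_block between 0.014 and 0.024 m and angle between each of drilled_block, arched_back's own z axis and vertical below 0.1 rad and angle between the x axis of each of drilled_block, arched_back and the x axis of clamp, either way round below 0.25 rad and x of arched_back in the frame of clamp between 0.05 and 0.086 m and y of arched_back in the frame of clamp between -0.105 and 0 m and height (world z) of arched_back between 0.014 and 0.024 m), for 0.2 s.
2. with the parts in place the trigger is squeezed (more than 0.10 rad) (all of step 1 and value of joint trigger above 0.1 rad).
3. the jaws grip both parts with more than 15 N (contact force between drilled_block and arched_back above 15 N and (contact force between bar and drilled_block above 15 N or contact force between bar and arched_back above 15 N)), for 0.3 s.
At the end, for the whole second after the job is handed in: Both parts stand upright on the board, broad faces together, square to the jaws (0.08 rad), ends in line within 6 mm, middles within 13 mm of the pads' middle, pressed together by the jaws with over 15 N, at rest; trigger let go (below 0.03 rad) (all of step 3 and x of drilled_block in the frame of arched_back between -0.006 and 0.006 m and x of drilled_block in the frame of clamp between 0.055 and 0.081 m and height (world z) of drilled_block between 0.014 and 0.024 m and angle between each of drilled_block, arched_back's own z axis and vertical below 0.08 rad and angle between the x axis of each of drilled_block, arched_back and the x axis of clamp, either way round below 0.08 rad and linear speed of each of drilled_block, arched_back below 0.02 m/s and x of arched_back in the frame of clamp between 0.055 and 0.081 m and height (world z) of arched_back between 0.014 and 0.024 m and value of joint trigger below 0.03 rad); the robot touches nothing.
It fails at once if a bystander is moved by more than 30 mm (distance of any of offcut, glue_bottle, pine_cone_a, pine_cone_b, pine_cone_c, paper_cup from where it was at the start of the episode above 0.03 m).
It fails at once if the robot pushes the bar or the moving jaw with more than 8 N (contact force between any of the fingers, the arm and bar above 8 N).
It also fails if it takes over 72 s, if anything falls off the work surface, if the arm or the gripper's body presses on something with over 40 N, if the wrist force passes 120 N, or if a joint passes its speed limit or range.

ROBOT

A 7-joint arm with a two-finger parallel gripper is mounted at the origin on the work surface. World frame = base frame: x ahead of the robot, y to its left, z up, the work surface at z = 0. Lengths are in m, angles in rad, forces in N, time in s.
With the tool pointing down it reaches from about 0.425 to 0.875 m from the base axis. Payload 8.4 kg.
Tool frame: the origin (TCP) lies on the centre line of the jaws, within the pads' length; the fingertips stand 17 mm ahead of it and the grasp point (between the pads) lies 2 mm behind it; z points along the fingers, y is the line along which they close (so a half turn about z gives the same grasp; the last joint's range is limited). The gripper opens to 85 mm and grips with 20 to 120 N. Pads are 22 mm wide; open, the fingers measure 114 mm over their backs; the gripper's body (76 mm by 85 mm) begins 54 mm behind the grasp point. The pads swing forward as they close: fully open they stand 13 mm farther back than shut.
Start: joints at [1.139, 0.333, 0.04, 1.465, -0.013, 1.343, -0.059], TCP at [0.212, -0.614, 0.248] pointing down, gripper open.
Joint ranges: [-2.58, 2.58], [-0.38, 2.09], [-1.3, 1.39], [0.25, 2.4], [-1.5, 4.64], [0.08, 2.09], [-2.65, 2.65]. Speed limits (rad/s): [2.22, 2.22, 2.79, 2.79, 3.14, 3.14, 3.14].

INTERFACE

Orientations are given as [roll, pitch, yaw] about the fixed x, y, z axes, in that order (R = Rz(yaw) Ry(pitch) Rx(roll)).
In Python, from station import env gives the robot as it stands. Calls block until the motion is done:
- env.reach(position, orientation): joint-space move of the TCP to a pose.
- env.servo_line(position, rot=None, vel=0.15): straight line of the TCP; rot=None keeps the orientation; vel is the mean speed in m/s.
- env.move_j(angles): joint-space move.
- env.release() and env.grab(): open the fingers fully, or close them until they stop; the grip force is fixed at half the most.
- env.pause(seconds).
- env.solve_ik(position, orientation): joint angles nearest the present ones, or None.
- env.read_state(): the state.
- env.grab_frame(name): name is "side" or "top"; returns (picture, depth): 384x512x3 uint8, red, green, blue; 384x512 float32, m along the optical axis (not along the pixel's ray), 0 where there is no reading.
- env.camera_params(name): a dict with "camera_matrix" (3x3 intrinsics, pixels), "k1" (the pictures are not rectified: a ray, as slopes to the right and down, at radius r is drawn at 1 + k1 r^2 times it, then the intrinsics apply), "position" and "rotation" of the camera in the world. Camera axes: x right, y down, z forward; pixel columns grow to the right and rows downward; lengths in m; the calibration is good to about 2 mm. A picture is of the moment at which its call begins. camera_params takes no time and is no camera call.
A pose or a line that the arm cannot do raises env.PlanningError and nothing moves.
- env.sign_off(): hands the job in; it is judged then, once.
Trained networks look in the newest picture that a camera, given by its name, has taken for a name from the list of things; names that differ only in an ending like _2 or _b are one class to them, and where a whole thing is asked for, a point or a joint stands for the part that bears it (a point fixed in the world has none). Each returns a list of dicts, best first, with "conf" (0 to 1); they miss things now and then, are a little off and sometimes report something else, mostly with a low value. They report only what shows in the picture. A call takes as long as a camera call. They do not tell look-alikes from the thing itself.
- env.cut_out(camera, name): "mask" (384x512 bool, what is visible of it) and "box" ([left, top, width, height] in pixels, round what is visible of it).
The state is a dict: "clock": time; "qpos": joint angles; "qvel": joint speeds; "joint_efforts": joint torques, N m; "ee_pos": TCP position; "tcp_rot": TCP orientation; "force": force on the tool from outside, world axes, zero at the start; "moment": the same for the moment, N m; "gripper_width": finger opening in m; "grasp_force": force on a finger pad.
Only numpy, scipy, OpenCV 4.12 (cv2) and the standard library are available. Lean on these libraries where they do the work, as an engineer would, in place of code of your own. Each camera call takes 0.05 s, during which the arm holds its last target. There are 200 camera calls.

## Working session

There is one attempt and no reset: what is moved stays moved. The work goes in short steps, each a Python script; the robot and the scene stay as the last script left them, time stands still between calls to the robot, and variables do not carry over. Pictures are saved under pics/ and viewed, at most 10 in all, crops included, and the job is handed in when it is done.

```bash
ls; mkdir -p pics
cat > h.py <<'E'
import numpy as np, cv2
from station import env
def cloud(cam, depth):
    p=env.camera_params(cam); K=np.array(p["camera_matrix"]); k1=p["k1"]
    v,u=np.mgrid[0:depth.shape[0],0:depth.shape[1]].astype(float)
    x=(u-K[0,2])/K[0,0]; y=(v-K[1,2])/K[1,1]
    a,b=x.copy(),y.copy()
    for _ in range(10):
        s=1+k1*(a*a+b*b); a,b=x/s,y/s
    P=np.stack([a*depth,b*depth,depth],-1)
    W=P@np.array(p["rotation"]).T+np.array(p["position"])
    W[depth<=0]=np.nan
    return W
E
python3 - <<'E'
from h import *
print(env.read_state()["clock"])
for c in("top","side"):
    im,d=env.grab_frame(c); W=cloud(c,d); np.save(c+".npy",W); cv2.imwrite(f"pics/{c}0.png",im[...,::-1])
    p=env.camera_params(c);print(c,p)
    for n in["clamp","bar","trigger","drilled_block","arched_back","offcut","glue_bottle","pine_cone_a","paper_cup"]:
        for r in env.cut_out(c,n):
            m=r["mask"]; w=W[m]; print(n,round(r["conf"],2),r["box"],np.nanmedian(w,0).round(3),"top",np.nanpercentile(w[:,2],97).round(3))
            np.save(f"m_{c}_{n}_{int(r['conf']*100)}.npy",m)
E
```

```text
pics
0.0Traceback (most recent call last):
  File "<stdin>", line 4, in <module>
  File "h.py", line 11, in cloud
    W=P@np.array(p["rotation"]).T+np.array(p["position"])
      ~~~~~~~~~~~~~~~~~~~~~~~~~~~^~~~~~~~~~~~~~~~~~~~~~~~
ValueError: operands could not be broadcast together with shapes (384,512) (3,)
```

```bash
sed -i 's/np.array(p\["rotation"\]).T/Rm(p["rotation"]).T/' h.py
cat >> h.py <<'E'
from scipy.spatial.transform import Rotation
def Rm(r):
    r=np.array(r); return r if r.shape==(3,3) else Rotation.from_euler("xyz",r).as_matrix()
E
python3 - <<'E'
from h import *
for c in("top","side"):
    im,d=env.grab_frame(c); W=cloud(c,d); np.save(c+".npy",W); cv2.imwrite(f"pics/{c}0.png",im[...,::-1])
    p=env.camera_params(c);print(c,p)
    for n in["clamp","bar","trigger","drilled_block","arched_back","offcut","glue_bottle","pine_cone_a","paper_cup"]:
        for r in env.cut_out(c,n):
            m=r["mask"]; w=W[m]; print(n,round(r["conf"],2),r["box"],np.nanmedian(w,0).round(3),"top",np.nanpercentile(w[:,2],97).round(3))
            np.save(f"m_{c}_{n}_{int(r['conf']*100)}.npy",m)
E
```

```text
top {'camera_matrix': array([[484.69241999,   0.        , 258.5915028 ],
       [  0.        , 484.69241999, 189.11083752],
       [  0.        ,   0.        ,   1.        ]]), 'k1': -0.026190089802487763, 'position': array([ 0.36560828, -0.03304912,  1.33409686]), 'rotation': array([-3.01129689,  0.0180719 , -1.57822683])}
clamp 0.8 [234.0, 139.5, 126.9, 117.7] [ 0.509 -0.112  0.019] top 0.062
bar 0.62 [246.7, 146.4, 88.6, 63.9] [ 0.552 -0.167  0.053] top 0.066
trigger 0.78 [280.6, 184.7, 21.9, 50.0] [ 0.487 -0.102  0.058] top 0.064
trigger 0.2 [237.6, 168.6, 11.9, 15.0] [0.567 0.033 0.044] top 0.055
drilled_block 0.64 [182.2, 155.9, 16.6, 20.4] [0.604 0.174 0.048] top 0.054
arched_back 0.73 [172.9, 205.4, 25.1, 20.7] [0.463 0.192 0.068] top 0.078
arched_back 0.62 [151.6, 127.8, 24.5, 27.8] [0.672 0.249 0.059] top 0.078
arched_back 0.2 [282.3, 188.7, 22.3, 45.6] [ 0.485 -0.102  0.057] top 0.064
offcut 0.57 [120.3, 165.1, 24.9, 24.5] [0.579 0.333 0.034] top 0.04
glue_bottle 0.72 [275.2, 187.2, 33.0, 47.0] [ 0.488 -0.099  0.058] top 0.064
glue_bottle 0.6 [115.4, 217.3, 22.7, 15.9] [0.
[... 748 characters left out ...]
 30.2] [ 0.483 -0.11   0.056] top 0.063
bar 0.63 [254.8, 216.0, 47.7, 28.8] [ 0.571 -0.186  0.053] top 0.065
trigger 0.5 [222.3, 207.1, 32.5, 31.1] [ 0.477 -0.115  0.056] top 0.063
drilled_block 0.47 [240.9, 160.1, 10.3, 16.9] [0.616 0.16  0.041] top 0.479
arched_back 0.72 [245.0, 143.1, 16.8, 18.2] [0.674 0.244 0.045] top 0.077
pine_cone_a 0.55 [242.4, 186.5, 16.5, 10.1] [0.569 0.026 0.043] top 0.057
pine_cone_a 0.44 [274.4, 164.1, 11.5, 15.0] [0.719 0.11  0.029] top 0.043
pine_cone_a 0.36 [256.2, 141.1, 9.0, 7.4] [0.744 0.331 0.026] top 0.036
paper_cup 0.67 [236.5, 301.7, 32.3, 20.9] [ 0.372 -0.404  0.065] top 0.102
paper_cup 0.28 [221.9, 196.8, 95.6, 84.0] [ 0.524 -0.166  0.02 ] top 0.063
```

View pics/top0.png

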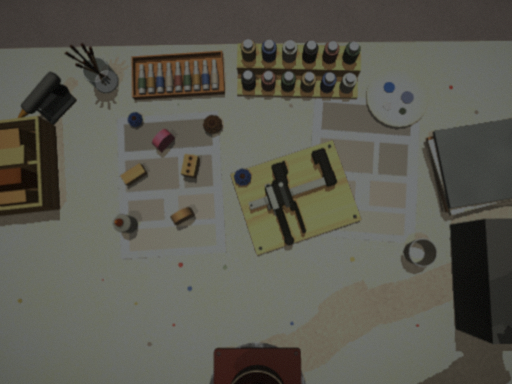

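View pics/side0.png

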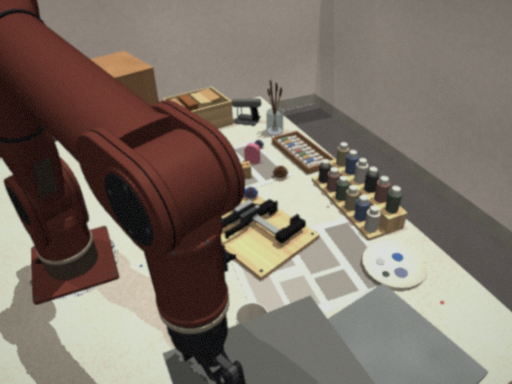

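Run:
```python
from h import *
W=np.load("top.npy"); im=cv2.imread("pics/top0.png")
def rect(sel,name):
    pts=W[sel][:,:2].astype(np.float32); (c,s,a)=cv2.minAreaRect(pts*1000); print(name,np.round(c,1),np.round(s,1),round(a,2),len(pts))
    return c,s,a
v,u=np.mgrid[0:384,0:512]
def box(x,y,w,h): return (u>=x)&(u<x+w)&(v>=y)&(v<y+h)
z=W[...,2]
b=box(225,130,145,130)&(z>0.012)
m=cv2.morphologyEx(b.astype(np.uint8),cv2.MORPH_OPEN,np.ones((3,3),np.uint8))>0
print("board z",np.nanmedian(z[b&(z<.025)]),"table z",np.nanmedian(z[(box(225,130,145,130))&(z<.01)]))
rect(m,"board")
for n,bx,zt in[("block",(178,150,26,30),.035),("arch",(166,198,36,32),.012),("arch_hi",(166,198,36,32),.06),("pink",(148,124,32,32),.03),("offcut",(115,160,36,30),.02)]:
    sel=box(*bx)&(z>zt); rect(sel,n); print(np.nanmedian(W[sel],0).round(4),np.nanmax(z[sel]).round(3))
a=cv2.resize(im[110:240,105:225],None,fx=3.3,fy=3.3,interpolation=cv2.INTER_CUBIC)
c=cv2.resize(im[130:260,225:370],None,fx=2.7,fy=3.3,interpolation=cv2.INTER_CUBIC)
cv2.imwrite("pics/crop1.png",cv2.convertScaleAbs(np.hstack([a,c]),alpha=1.6))
```

```text
board z 0.017969266923519633 table z 0.0002003056920085733
board [ 515.8 -109.9] [238.1 299.9] 18.0 9154
block [602.4 177.4] [37.1 56.5] 78.52 281
[0.6018 0.1767 0.049 ] 0.057
arch [464.9 196.2] [22.9 56.6] 28.8 248
[0.4645 0.1924 0.0686] 0.081
arch_hi [465.5 194.7] [22.2 50.8] 29.67 166
[0.465  0.1943 0.072 ] 0.081
pink [674.2 252.4] [25.5 56. ] 49.83 252
[0.6716 0.2497 0.0674] 0.081
offcut [581.6 334.8] [32.8 64.4] 34.73 294
[0.5813 0.3344 0.0349] 0.041
```

View pics/crop1.png

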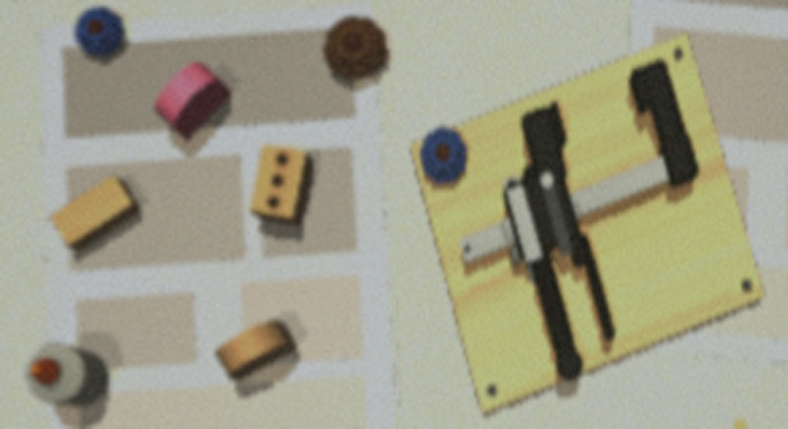

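Arched-back candidates are the pink one at (162,140) and the pine one at (182,215). The pine one fits, because the pink one is the look-alike to leave alone. The drilled block is the three-hole block at (190,166), and the plain piece at (134,174) is the offcut. In the crop, the clamp's +x points up and its +y points left. Next I check the clamp frame and pick up the arched back.

```bash
cat >> h.py <<'E'
O=np.array([.5291,-.1056]); A=np.radians(18.0); C2=np.array([[np.cos(A),-np.sin(A)],[np.sin(A),np.cos(A)]])
def cw(x,y): return O+C2@np.array([x,y])/1000
def yawfor(theta):   # closing line at angle theta; nearest half turn to current
    cur=Rm(env.read_state()["tcp_rot"]); c=np.arctan2(cur[1,0],cur[0,0]); psi=theta+np.pi/2
    return psi-np.pi*np.round((psi-c)/np.pi)
def down(psi): return [np.pi,0,psi]
def st(*k):
    s=env.read_state(); print(round(s["clock"],2),np.round(s["ee_pos"],4),"w",round(s["gripper_width"],4),"gf",round(s["grasp_force"],1),"F",np.round(s["force"],1),*k)
E
python3 - <<'E'
from h import *
W=np.load("top.npy").reshape(-1,3); q=((W[:,:2]-O)@C2)*1000; z=W[:,2]*1000
def ext(n,xr,yr,zr):
    m=(q[:,0]>xr[0])&(q[:,0]<xr[1])&(q[:,1]>yr[0])&(q[:,1]<yr[1])&(z>zr[0])&(z<zr[1]); p=q[m]
    print(n,m.sum(),"x",np.percentile(p[:,0],[1,99]).round(1),"y",np.percentile(p[:,1],[1,99]).round(1),"z",np.percentile(z[m],[50,99]).round(1))
ext("jawarm",(45,110),(-15,60),(50,90)); ext("movjaw",(45,110),(-150,-40),(50,90)); ext("grip",(-150,-60),(40,85),(48,90)); ext("trig",(-150,-60),(-20,40),(48,90)); ext("bar",(-12,15),(80,140),(40,60))
print(env.read_state()["tcp_rot"])
psi=yawfor(np.radians(-61.2)); print(psi)
p=[.465,.1955]
env.reach([*p,.16],down(psi)); st()
env.servo_line([*p,.046],vel=.15); env.grab(); st("grabbed")
env.servo_line([*p,.16],vel=.2); st()
E
```

```text
jawarm 202 x [46. 84.] y [ 0.9 38.1] z [58.6 70.5]
movjaw 189 x [45.6 83.5] y [-112.4  -77.4] z [60.1 72.4]
grip 227 x [-131.4  -61. ] y [45.4 67.6] z [57.6 65. ]
trig 86 x [-113.5  -61. ] y [ 5.5 16.2] z [55.5 62.5]
bar 138 x [-10.8   9.5] y [ 80.9 126.9] z [49.8 55.5]
[ 3.14158188e+00 -6.10639633e-06  3.32774738e-01]
0.5026548245743667
4.04 [0.4654 0.1948 0.16  ] w 0.0856 gf 0.0 F [ 0.2  0.9 -0.6]
5.34 [0.4658 0.1958 0.0471] w 0.0548 gf 63.7 F [-1.1 -1.1  6.1] grabbed
6.06 [0.4646 0.1949 0.1591] w 0.0547 gf 63.2 F [-0.7 -0.8 -1.7]
```

Run:
```python
from h import *
psi=yawfor(A); p=cw(70,-14)
env.reach([*p,.19],down(psi)); st()
env.servo_line([*p,.0655],vel=.12); st("down")
env.release(); st("rel")
env.servo_line([*p,.19],vel=.25)
p=[.602,.177]; psi=yawfor(np.radians(-11.5))
env.reach([*p,.13],down(psi)); st()
im,d=env.grab_frame("top"); cv2.imwrite("pics/top1.png",cv2.convertScaleAbs(cv2.resize(im[130:260,225:370,::-1],None,fx=4,fy=4),alpha=1.6)); np.save("top1.npy",cloud("top",d))
W=np.load("top1.npy").reshape(-1,3); q=((W[:,:2]-O)@C2)*1000; z=W[:,2]*1000
m=(abs(q[:,0]-68)<45)&(q[:,1]<-1)&(q[:,1]>-60)&(z>55); print(cv2.minAreaRect(q[m].astype(np.float32)),np.percentile(z[m],98))
env.servo_line([*p,.046],vel=.15); env.grab(); st("grabbed")
env.servo_line([*p,.16],vel=.2); st()
```

```text
7.64 [ 0.5997 -0.0961  0.1895] w 0.0544 gf 63.2 F [ 0.3 -0.8 -0.5]
8.82 [ 0.6003 -0.0972  0.0658] w 0.0546 gf 63.2 F [-0.3  0.3 -1.3] down
9.24 [ 0.6001 -0.0973  0.0656] w 0.0856 gf 0.0 F [ 0.  -0.1  0.3] rel
10.97 [0.6023 0.1755 0.1293] w 0.0854 gf 0.0 F [ 0.4 -0.3  0.8]
((67.86872100830078, -12.810873985290527), (57.01554489135742, 22.778059005737305), 0.3666512668132782) 96.97847386175751
12.12 [0.6028 0.1774 0.0474] w 0.0544 gf 64.7 F [ 0.  -0.3  6.9] grabbed
12.84 [0.6015 0.1764 0.1588] w 0.0546 gf 63.7 F [ 0.3 -0.5 -1.4]
```

View pics/top1.png

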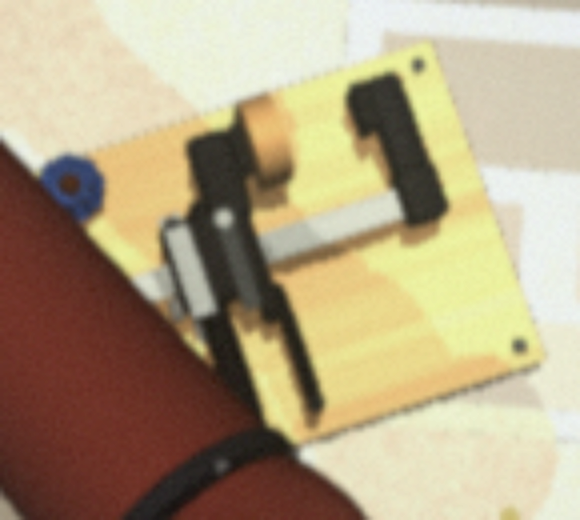

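The arched back stands upright beside the fixed pad, at crop position (268,140). Next I place the block and try the first squeeze.

Run:
```python
from h import *
psi=yawfor(A); p=cw(70,-46)
env.reach([*p,.19],down(psi)); st()
env.servo_line([*p,.0655],vel=.12); st("down")
env.release(); st("rel")
env.servo_line([*p,.19],vel=.25)
p=cw(-76,47); psi=yawfor(A+np.pi/2)
env.reach([*p,.15],down(psi)); st()
im,d=env.grab_frame("top"); cv2.imwrite("pics/top2.png",cv2.convertScaleAbs(cv2.resize(im[130:260,225:370,::-1],None,fx=4,fy=4),alpha=1.6)); W=cloud("top",d).reshape(-1,3)
q=((W[:,:2]-O)@C2)*1000; z=W[:,2]*1000
for lo,hi,y0,y1 in((75,110,-40,-1),(60,75,-70,-28)):
    m=(abs(q[:,0]-68)<45)&(q[:,1]<y1)&(q[:,1]>y0)&(z>lo)&(z<hi); print(m.sum(), m.sum() and cv2.minAreaRect(q[m].astype(np.float32)))
env.servo_line([*p,.047],vel=.12); st("at trigger")
env.grab(); st("squeezed"); env.release(); st("open")
```

```text
14.02 [ 0.6098 -0.1261  0.1895] w 0.0545 gf 63.7 F [ 0.3 -0.2 -1.5]
15.21 [ 0.6102 -0.1277  0.0657] w 0.0544 gf 63.7 F [-0.2  0.4 -0.5] down
15.62 [ 0.61   -0.1277  0.0656] w 0.0856 gf 0.0 F [-0.2  0.4 -0.1] rel
17.47 [ 0.4425 -0.0844  0.1499] w 0.0853 gf 0.0 F [ 0.1  0.6 -0.6]
173 ((66.88058471679688, -12.878551483154297), (53.0472297668457, 22.436471939086914), 0.09499742835760117)
251 ((67.50753784179688, -45.505104064941406), (56.70256805419922, 34.578330993652344), 0.308941125869751)
18.52 [ 0.4428 -0.0843  0.0475] w 0.0855 gf 0.0 F [-0.   0.4  0.2] at trigger
19.06 [ 0.4422 -0.0813  0.0491] w 0.0343 gf 59.0 F [-18.2  15.9  40.3] squeezed
19.62 [ 0.4422 -0.0842  0.0469] w 0.086 gf 0.0 F [-0.7  0.4 -0.2] open
```

View pics/top2.png

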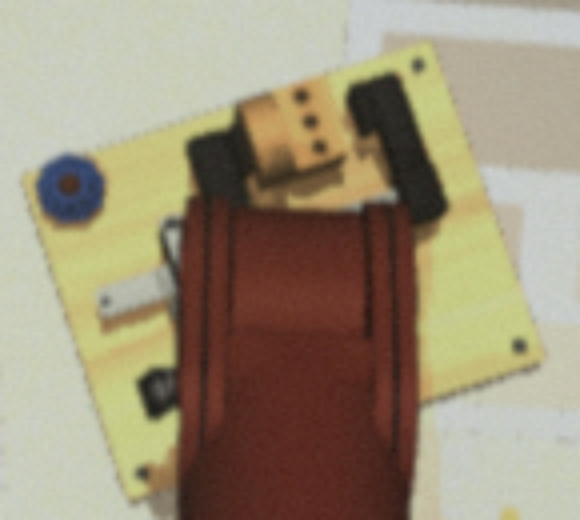

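Both parts stand broad face to broad face, the block at (310,120) and the arch at (265,140) in the crop. The first squeeze went home. I'll repeat it while tracking the bar.

```bash
cat >> h.py <<'E'
def look(name=None):
    im,d=env.grab_frame("top"); W=cloud("top",d).reshape(-1,3); q=((W[:,:2]-O)@C2)*1000; z=W[:,2]*1000
    if name: cv2.imwrite(name,cv2.convertScaleAbs(cv2.resize(im[130:260,225:370,::-1],None,fx=4,fy=4),alpha=1.6))
    t=(abs(q[:,0])<12)&(q[:,1]>90)&(q[:,1]<190)&(z>40)&(z<60)
    j=(q[:,0]>20)&(q[:,0]<82)&(q[:,1]>-130)&(q[:,1]<-60)&(z>56)
    print("tail",np.percentile(q[t,1],99).round(1) if t.any() else None,"jaw back",np.percentile(q[j,1],2).round(1))
E
python3 - <<'E'
from h import *
look()
for i in range(3):
    env.grab(); st("squeezed"); env.release(); look()
st()
E
```

```text
tail 134.2 jaw back -104.6
20.2 [ 0.4417 -0.0814  0.0482] w 0.034 gf 59.4 F [-16.   13.5  35.7] squeezed
tail 140.3 jaw back -98.5
21.34 [ 0.4417 -0.0814  0.0482] w 0.0339 gf 59.9 F [-16.2  13.8  34.5] squeezed
tail 146.2 jaw back -92.4
22.48 [ 0.4416 -0.0816  0.0485] w 0.0346 gf 58.8 F [-18.8  13.5  42.8] squeezed
tail 149.6 jaw back -89.5
23.08 [ 0.4422 -0.0841  0.0469] w 0.0852 gf 0.0 F [-0.3 -0.6 -0.5]
```

Run:
```python
from h import *
for i in range(3):
    env.grab(); st("squeezed"); env.release(); look()
p=cw(-76,47); env.servo_line([*p,.2],vel=.2); env.pause(.3); look("pics/top3.png"); st()
W=cloud("top",env.grab_frame("top")[1]).reshape(-1,3); q=((W[:,:2]-O)@C2)*1000; z=W[:,2]*1000
for lo,hi,y0,y1 in((75,110,-40,5),(62,74,-58,-24)):
    m=(abs(q[:,0]-68)<45)&(q[:,1]<y1)&(q[:,1]>y0)&(z>lo)&(z<hi); print(m.sum(), m.sum() and cv2.minAreaRect(q[m].astype(np.float32)),np.median(z[m]))
m=(q[:,0]<-60)&(q[:,0]>-115)&(q[:,1]>-10)&(q[:,1]<40)&(z>48); print("trig y",m.sum(),np.percentile(q[m&(q[:,0]<-70)&(q[:,0]>-80),1],[2,98]) if m.any() else 0)
```

```text
23.75 [ 0.4418 -0.0818  0.0493] w 0.035 gf 56.0 F [-25.   12.7  57.6] squeezed
tail 149.5 jaw back -89.3
25.02 [ 0.442  -0.0818  0.0493] w 0.035 gf 54.4 F [-22.6  12.4  54.7] squeezed
tail 149.6 jaw back -89.7
26.28 [ 0.4421 -0.0818  0.0493] w 0.0349 gf 54.4 F [-21.8  12.1  54. ] squeezed
tail 149.6 jaw back -90.1
tail 149.5 jaw back -89.3
28.15 [ 0.4421 -0.0842  0.1995] w 0.0854 gf 0.0 F [0.7 0.4 0.9]
174 ((67.55178833007812, -10.506065368652344), (22.061582565307617, 52.71487808227539), 89.68938446044922) 89.4893941415591
231 ((67.58213806152344, -41.250457763671875), (33.57723617553711, 56.28822708129883), 88.58844757080078) 67.74935307972818
trig y 937 [-7.16227734 38.95602655]
```

View pics/top3.png

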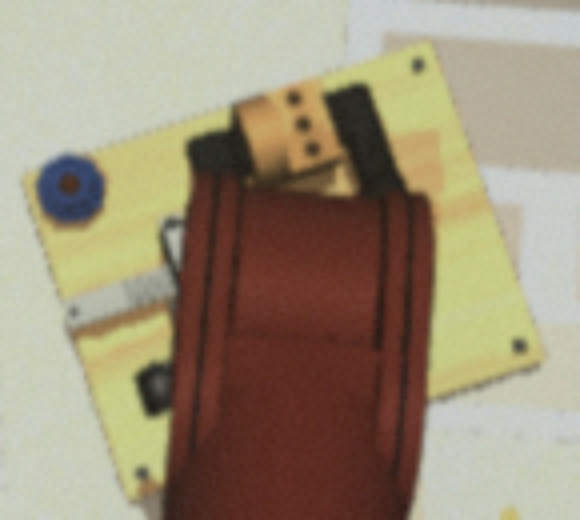

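The jaw face meets the block at (345,130), both parts are square and in line, and the bar stayed at 149.5 mm over the last three squeezes. The grip is firm and the gripper is clear, so I hand in.

```bash
python3 -c "
from h import *
print(env.sign_off()); st()"
```

```text
the job is handed in; nothing more can be done
None
the job is handed in; nothing more can be done
```

I stood the arched back and drilled block between the jaws, clamped them with seven trigger squeezes until the bar stopped advancing, withdrew the gripper and handed in the job; no verdict came back, and I did not measure the grip force.

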